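# Sort spring plunger units by push resistance

## Task

The three blue spring plunger units look alike, but some have a stiff spring and some a weak one. Before you lift a unit, press its plunger fully down where it stands and feel how hard it pushes back; then stand every stiff unit upright in the red tray and every weak one upright in the yellow tray. Don't knock a unit over, and leave the solder spool, the orange knob and the black tape roll where they are.

Things in the scene. Friction and masses are not known exactly. Their poses are not given: they have to be found in the camera images.
- unit_a_center (a point): Loose spring plunger unit, 200 g give or take: a blue block 40 x 34 x 42 mm (along its x, y, z) with a spring plunger standing on top, 65 mm high in all. The point is the centre of the block, 21 mm above its underside; z up. Grip it by the block across y (34 mm), below the plunger. The three units look alike; their springs are either stiff or weak, and which is which must be felt.
- unit_a_cap (a point): Centre of the top face of this unit's black plunger cap (22 mm across), 65 mm above the unit's underside when up; it goes straight down with the plunger.
- unit_a_plunger (a joint): How far this plunger is pressed in: 0 fully up, 0.008 m fully down on its stop; it springs back. From 3 to 7 mm down a weak one pushes back with 2 to 5 N, a stiff one with 9 to 16 N. Read it on the way, short of the stop: on the stop any unit pushes back as hard as it is pressed.
- unit_a_ring (a joint): Orange travel-marker ring on the plunger rod: the furthest the plunger has been pressed so far, in m (starts at 0). It stays up the rod, nearer the cap, after the plunger springs back.
- unit_b_center (a point): Loose spring plunger unit, 200 g give or take: a blue block 40 x 34 x 42 mm (along its x, y, z) with a spring plunger standing on top, 65 mm high in all. The point is the centre of the block, 21 mm above its underside; z up. Grip it by the block across y (34 mm), below the plunger. The three units look alike; their springs are either stiff or weak, and which is which must be felt.
- unit_b_cap (a point): Centre of the top face of this unit's black plunger cap (22 mm across), 65 mm above the unit's underside when up; it goes straight down with the plunger.
- unit_b_plunger (a joint): How far this plunger is pressed in: 0 fully up, 0.008 m fully down on its stop; it springs back. From 3 to 7 mm down a weak one pushes back with 2 to 5 N, a stiff one with 9 to 16 N. Read it on the way, short of the stop: on the stop any unit pushes back as hard as it is pressed.
- unit_b_ring (a joint): Orange travel-marker ring on the plunger rod: the furthest the plunger has been pressed so far, in m (starts at 0). It stays up the rod, nearer the cap, after the plunger springs back.
- unit_c_center (a point): Loose spring plunger unit, 200 g give or take: a blue block 40 x 34 x 42 mm (along its x, y, z) with a spring plunger standing on top, 65 mm high in all. The point is the centre of the block, 21 mm above its underside; z up. Grip it by the block across y (34 mm), below the plunger. The three units look alike; their springs are either stiff or weak, and which is which must be felt.
- unit_c_cap (a point): Centre of the top face of this unit's black plunger cap (22 mm across), 65 mm above the unit's underside when up; it goes straight down with the plunger.
- unit_c_plunger (a joint): How far this plunger is pressed in: 0 fully up, 0.008 m fully down on its stop; it springs back. From 3 to 7 mm down a weak one pushes back with 2 to 5 N, a stiff one with 9 to 16 N. Read it on the way, short of the stop: on the stop any unit pushes back as hard as it is pressed.
- unit_c_ring (a joint): Orange travel-marker ring on the plunger rod: the furthest the plunger has been pressed so far, in m (starts at 0). It stays up the rod, nearer the cap, after the plunger springs back.
- unit_a: The same unit; origin at the centre of its underside.
- unit_b: The same unit; origin at the centre of its underside.
- unit_c: The same unit; origin at the centre of its underside.
- stiff_tray_floor (a point): Fixed shallow red open tray for the stiff units, 190 x 112 mm outside (x, y), walls 4 mm thick, rim 25 mm above the bench. The point is the centre of its inner floor, 4 mm above the bench; x along the long side. Three units fit in a row, 55 mm apart along x.
- weak_tray_floor (a point): Fixed shallow yellow open tray for the weak units, 190 x 112 mm outside (x, y), walls 4 mm thick, rim 25 mm above the bench. The point is the centre of its inner floor, 4 mm above the bench; x along the long side. Three units fit in a row, 55 mm apart along x.
- solder_spool_center (a point): Bystander: spool of solder wire standing upright, 56 mm across, 46 mm high; its centre.
- printed_knob_center (a point): Bystander: orange printed star knob, 44 mm across, 28 mm high; its centre.
- black_tape_center (a point): Bystander: small black tape roll lying flat, 62 mm across, 19 mm high; its centre.
There are look-alikes about, which are no part of the job. Leave any purple look-alike of the unit_a alone.

How it is judged:
By the outcome, as a careful person would: the job done as asked, in the order asked, and still so for the second after the job is handed in, with the robot touching nothing.
It also fails if it takes over 72 s, if anything falls off the work surface, if the arm or the gripper's body presses on something with over 40 N, if the wrist force passes 120 N, or if a joint passes its speed limit or range.

## Robot

A 7-joint arm with a two-finger parallel gripper is mounted at the origin on a cart in front of the work surface, level with it; the furniture and walls round the work are solid. World frame = base frame: x ahead of the robot, y to its left, z up, the work surface at z = 0. Lengths are in m, angles in rad, forces in N, time in s.
With the tool pointing down it reaches from about 0.4 to 0.85 m from the base axis. Payload 4.5 kg.
Tool frame: the origin (TCP) lies on the centre line of the jaws, within the pads' length; the fingertips stand r.tip_reach ahead of it and the grasp point (between the pads) lies 3 mm ahead of it (r.tip_reach is the distance from the TCP to the fingertips, in m); z points along the fingers, y is the line along which they close (so a half turn about z gives the same grasp; the last joint's range is limited). The gripper opens to 88 mm and grips with 3 to 60 N. Pads are 18 mm wide; open, the fingers measure 123 mm over their backs; the gripper's body (75 mm by 187 mm) begins 45 mm behind the grasp point.
Start: joints at [1.142, 0.689, -0.195, 1.565, 0.157, 0.902, -0.215], TCP at [0.279, -0.559, 0.236] pointing down, gripper open.
Joint ranges: [-3.01, 3.01], [-0.46, 2.08], [-1.47, 1.51], [0.13, 2.56], [-1, 4.14], [0.04, 2.09], [-2.66, 2.66]. Speed limits (rad/s): [2.57, 2.57, 3.14, 3.14, 3.14, 3.14, 3.14].

## Interface

Orientations are given as a unit quaternion [x, y, z, w].
In Python, from plant import readout, eyes, ticket, r gives the robot as it stands. The module is installed in compiled form; this text tells all that it offers.
- The arm moves only by the tool carry_out, never from a script. Its argument "motion" is a list that holds one entry, the list of rows, each a list of 7 numbers: the shift along the tool's x, y, z in mm, then the turn, a rotation vector about the tool's x, y, z in rad, then the opening in per cent of the stroke, from 0 (shut) to 100 (fully open). In form: [[[dx, dy, dz, ax, ay, az, claw], ...]]. A call has 1 to 8 rows; each row shifts and turns the commanded pose from where the row before left it, along the tool's axes as they then stand; what a row does not reach is not made up. A row lasts 1/10 s, in which the tool goes at most 50 mm and 8.59 degrees, less where a joint would pass 70% of its speed; a pose out of reach is approached as far as the arm can. A call is refused whole if a number of a shift passes 50 or a number of a turn 0.15, either way. A call with a gripper value outside its range is refused whole. The fingers move at their own pace and stop on an object; "squeeze" is the grip in N (left out, the last holds). Time passes only in rows, so rows that do not move let the fingers close. It gives the time, the measured TCP pose, the force and the opening at its end, in the units of the state.
- readout.get_state(): the state, without advancing time (a new reading comes with each control period).
- eyes.snapshot(name): name is "scene" or "top"; returns a dict with "pixels" (480x640x3 uint8, red, green, blue), "K" (3x3 intrinsics, pixels), "dist_coeffs" ([k1, k2, p1, p2, k3] as OpenCV has them; the pictures are not rectified), "origin" and "attitude" of the camera in the world. Camera axes: x right, y down, z forward; pixel columns grow to the right and rows downward; lengths in m; the calibration is good to about 2 mm. A picture is of the moment at which its call begins. There is no depth.
- ticket.finish_job(): hands the job in, once; it reports no verdict.
The state is a dict: "clock": time; "q": joint angles; "qd": joint speeds; "joint_torque": joint torques, N m; "tool_pos": TCP position; "eef_rot": TCP orientation; "contact_force": force on the tool from outside, world axes, zero at the start; "moment": the same for the moment, N m; "opening": opening from 0.0 (shut) to 1.0 (fully open).
Only numpy, scipy, OpenCV 4.12 (cv2) and the standard library are available. Lean on these libraries where they do the work, as an engineer would, in place of code of your own. Each camera call takes 0.05 s, during which the arm holds its last target. There are 200 camera calls.

## Working session

There is one attempt and no reset: what is moved stays moved. The work goes in short steps, Python scripts to look and compute and a tool call to move; the robot and the scene stay as the last step left them, time stands still between calls to the robot, and variables do not carry over. Pictures are saved under pics/ and viewed, on a budget of 10 in all, crops included, one or two more only if the job needs it, and the job is handed in when it is done.

Besides the shell and the picture viewer there is one more tool, called after "Request:" as name([rows], argument=value, ...), one row to a line, values as JSON. carry_out: Moves the arm, as the interface text tells. Its arguments: {"type":"object","properties":{"motion":{"type":"array","items":{"type":"array","items":{"type":"array","items":{"type":"number"}}}},"squeeze":{"type":"number"}},"required":["motion"]}

```bash
mkdir -p pics
cat > h.py <<'E'
import numpy as np, cv2
from plant import readout, eyes, ticket, r
from scipy.spatial.transform import Rotation as R
def snap(n,f=None):
    s=eyes.snapshot(n)
    if f: cv2.imwrite('pics/'+f,s['pixels'][:,:,::-1])
    return s
def rot(a):
    a=np.array(a,float)
    return a if a.shape==(3,3) else R.from_quat(a).as_matrix()
def ray(s,uv,z):
    p=cv2.undistortPoints(np.array(uv,float).reshape(-1,1,2),np.array(s['K']),np.array(s['dist_coeffs'])).reshape(-1,2)
    d=np.c_[p,np.ones(len(p))]@rot(s['attitude']).T
    o=np.array(s['origin']); return o+d*((z-o[2])/d[:,2])[:,None]
def proj(s,P):
    A=rot(s['attitude']); X=(np.array(P,float).reshape(-1,3)-s['origin'])@A
    return cv2.projectPoints(X,np.zeros(3),np.zeros(3),np.array(s['K']),np.array(s['dist_coeffs']))[0].reshape(-1,2)
E
python3 - <<'E'
from h import *
for n in('scene','top'):
    s=snap(n,n+'1.png'); print(n,s['origin'],s['attitude'],s['K'])
st=readout.get_state(); print(st, r.tip_reach)
E
```

```text
scene [-0.01374668  0.96043453  0.54901969] [-0.23232239  0.80744387 -0.5203284   0.15270578] [[590.66675286   0.         307.90506828]
 [  0.         590.66675286 241.98968639]
 [  0.           0.           1.        ]]
top [0.47023254 0.05474083 0.92450991] [ 0.70909424 -0.70228486  0.04140133 -0.04761582] [[444.55567373   0.         326.23713907]
 [  0.         444.55567373 239.42420648]
 [  0.           0.           1.        ]]
{'clock': 0.1, 'q': array([ 1.14184037,  0.68988853, -0.19455618,  1.5662068 ,  0.15730145,
        0.90248796, -0.21513797]), 'qd': array([ 0.00133262, -0.0008559 , -0.00068317, -0.00201768,  0.00207576,
        0.00234335,  0.00103694]), 'joint_torque': array([-3.54653821e-03, -5.28498673e+01, -1.27176426e+00, -1.53837276e+01,
       -5.26026764e-02,  1.94310982e-03,  5.56131602e-05]), 'tool_pos': array([ 0.27874361, -0.5587832 ,  0.23570723]), 'eef_rot': array([ 9.73343786e-01,  2.29349594e-01, -2.28304053e-04, -7.65610236e-04]), 'contact_force': array([ 0.02857672, -0.06735774, -0.60052595]), 'moment': array([-0.0591976 , -0.05249279,  0.06607562]), 'opening': 1.0007834532993116} 0.022
```

View pics/top1.png

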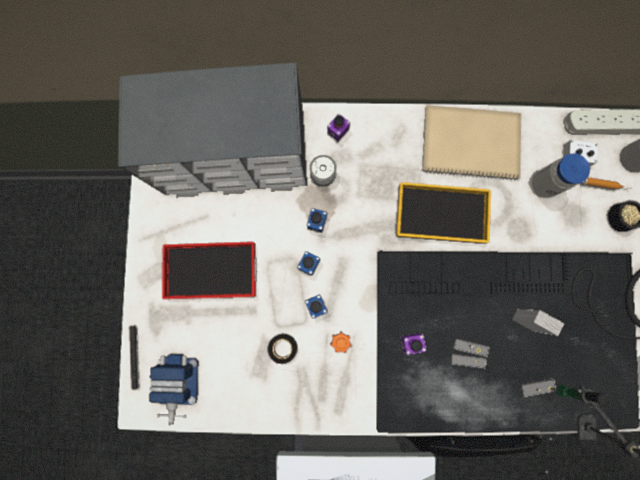

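View pics/scene1.png

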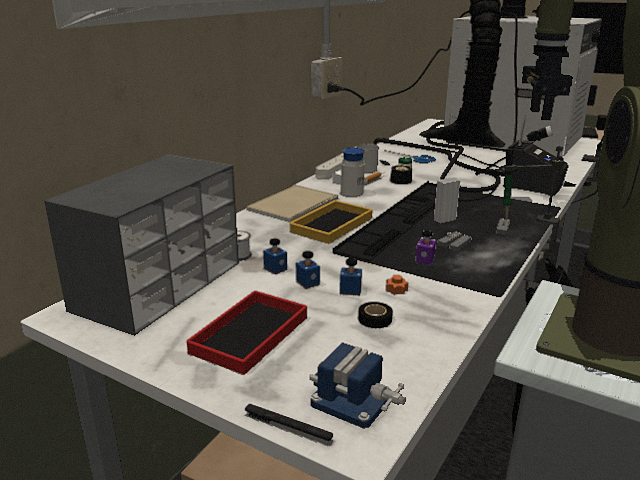

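Units in the top view are at px (317,219), (309,263) and (316,307), all blue with a black cap. Look-alikes are the purple units at (338,127) and (414,344), and the blue vise at (175,378). I choose the three blue ones. The red tray is at (209,270), the yellow tray at (444,213), the spool at (322,170), the knob at (341,342) and the tape at (283,348).

```bash
cat >> h.py <<'E'
def units(s):
    """blue units: cap centre (z=.065) and block-top yaw from blue mask in top view"""
    im=s['pixels']; hsv=cv2.cvtColor(im,cv2.COLOR_RGB2HSV)
    m=cv2.inRange(hsv,(100,110,40),(122,255,255)); m=cv2.morphologyEx(m,cv2.MORPH_CLOSE,np.ones((5,5)))
    out=[]
    for c in cv2.findContours(m,cv2.RETR_EXTERNAL,cv2.CHAIN_APPROX_NONE)[0]:
        a=cv2.contourArea(c); (u,v),_,_=cv2.minAreaRect(c)
        if 120<a<900:
            P=ray(s,c.reshape(-1,2),.042)[:,:2]
            (x,y),(w,h),an=cv2.minAreaRect((P*1000).astype(np.float32))
            out.append((u,v,a,x,y,w,h,an))
    return out
def rects(s,lo,hi,z,amin):
    hsv=cv2.cvtColor(s['pixels'],cv2.COLOR_RGB2HSV); m=cv2.inRange(hsv,lo,hi)
    if lo[0]==0: m|=cv2.inRange(hsv,(172,)+lo[1:],(180,255,255))
    for c in cv2.findContours(m,cv2.RETR_EXTERNAL,cv2.CHAIN_APPROX_NONE)[0]:
        if cv2.contourArea(c)>amin:
            print(lo,cv2.minAreaRect(c)[0],cv2.minAreaRect((ray(s,c.reshape(-1,2),z)[:,:2]*1000).astype(np.float32)))
E
python3 - <<'E'
from h import *
s=snap('top')
for u in units(s): print(np.round(u,1), 'ray cap',ray(s,[u[:2]],.05)[0].round(4))
rects(s,(0,150,90),(8,255,255),.025,1000)
rects(s,(18,150,90),(30,255,255),.025,1000)
for n,uv,z in(('spool',(322,170),.046),('knob',(341,342),.028),('tape',(283,348),.019),('cabinet corner top',(297,64),.2),('cab corner low',(305,185),.0)): print(n,ray(s,[uv],z)[0].round(3))
im=s['pixels'][150:330,240:400,::-1]
cv2.imwrite('pics/crop.png',cv2.resize(im,None,fx=3.3,fy=3.3,interpolation=cv2.INTER_CUBIC))
E
```

```text
[315.8 306.  227.5 449.7  82.3  36.3  30.2  24. ] ray cap [0.4499 0.082  0.05  ]
[308.3 262.9 235.5 534.6  98.3  31.2  36.5  64.1] ray cap [0.534  0.0979 0.05  ]
[316.5 219.6 250.  622.   83.2  31.8  39.6  76.2] ray cap [0.6206 0.0829 0.05  ]
[ 573.   169.   694.5  734.9 -450.5   61.5   67.7   43.7] ray cap [ 0.7324 -0.4458  0.05  ]
(0, 150, 90) (208.41543579101562, 269.989990234375) ((519.2433471679688, 303.35955810546875), (110.00384521484375, 189.02032470703125), 2.226100206375122)
(18, 150, 90) (443.65289306640625, 212.5117645263672) ((642.6773071289062, -178.35195922851562), (190.53648376464844, 112.73602294921875), 86.09939575195312)
spool [0.724 0.073 0.046]
knob [0.379 0.032 0.028]
tape [0.365 0.148 0.019]
cabinet corner top [0.871 0.116 0.2  ]
cab corner low [0.704 0.11  0.   ]
```

View pics/crop.png

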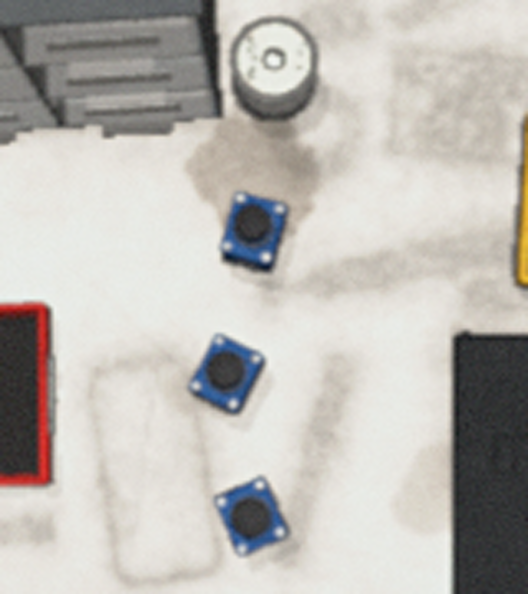

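The crop shows three blue blocks with round black caps at full-image px (316.7,217.9), (308.5,262.4) and (316.1,306.7). Call them F (far), M (mid) and N (near). Long-axis yaws are about -14°, -27° and +23°.

```bash
cat >> h.py <<'E'
def go(x,y,z,t=None,pose=None):
    """print turn about tool z (rad) and shift in mm along tool axes AFTER the turn"""
    st=readout.get_state(); p=st['tool_pos']; M=R.from_quat(st['eef_rot']).as_matrix()
    t0=np.degrees(np.arctan2(M[1,0],M[0,0])); dz=0
    tilt=R.from_matrix(M.T@R.from_euler('zx',[t0,180],degrees=True).as_matrix()).as_rotvec()
    if t is not None: dz=np.radians(t0-t)
    M2=M@R.from_rotvec([0,0,dz]).as_matrix()
    print('t0 %.1f turn %.3f shift'%(t0,dz),(M2.T@(np.array([x,y,z])-p)*1000).round(1),'pos',p.round(4),'tilt',tilt.round(3),'F',st['contact_force'].round(1),'clk %.2f'%st['clock'])
E
python3 - <<'E'
from h import *
s=snap('top')
print(ray(s,[(316.7,217.9),(308.5,262.4),(316.1,306.7)],.065).round(4))
go(.45,.082,.2,24)
E
```

```text
[[0.6214 0.082  0.065 ]
 [0.5339 0.0968 0.065 ]
 [0.449  0.081  0.065 ]]
t0 26.5 turn 0.044 shift [ 417.1 -515.9   36.4] pos [ 0.2788 -0.5589  0.2359] tilt [-0.001  0.001  0.926] F [-0.5  0.3 -0.2] clk 0.20
```

Request:
carry_out([
  [[42, -22, 0, 0, 0, 0, 0], [42, -22, 0, 0, 0, 0, 0], [42, -22, 0, 0, 0, 0, 0], [42, -22, 0, 0, 0, 0, 0], [42, -22, 0, 0, 0, 0, 0], [42, -22, 0, 0, 0, 0, 0], [42, -22, 0, 0, 0, 0, 0], [42, -22, 0, 0, 0, 0, 0]],
], squeeze=20)

```text
clock: 1.0
tool_pos: [0.502, -0.2501, 0.2364]
eef_rot: [0.973, 0.229, -0.0, 0.0]
contact_force: [0.9, -0.6, -0.8]
opening: 0.301
```

```bash
python3 -c "
from h import *
go(.4495,.0815,.12,24);print(readout.get_state()['q'].round(2))"
```

```text
t0 26.5 turn 0.044 shift [  87.  -324.3  116.4] pos [ 0.502  -0.2501  0.2364] tilt [0.    0.    0.925] F [ 0.9 -0.6 -0.8] clk 1.00
[ 0.48  0.6  -0.16  1.76  0.13  0.79 -0.85]
```

Request:
carry_out([
  [[11, -40.5, 12, 0, 0, 0.044, 0], [11, -40.5, 14, 0, 0, 0, 0], [11, -40.5, 14, 0, 0, 0, 0], [11, -40.5, 14, 0, 0, 0, 0], [11, -40.5, 14, 0, 0, 0, 0], [11, -40.5, 14, 0, 0, 0, 0], [11, -40.5, 14, 0, 0, 0, 0], [10, -40.5, 14, 0, 0, 0, 0]],
])

```text
clock: 1.8
tool_pos: [0.447, 0.081, 0.1259]
eef_rot: [0.978, 0.208, 0.0, 0.0]
contact_force: [1.6, 0.9, -0.4]
opening: 0.005
```

```bash
python3 -c "
from h import *
go(.4495,.0815,.09);snap('top','t2.png');s=snap('scene')
cv2.imwrite('pics/s2.png',cv2.resize(s['pixels'][200:320,230:430,::-1],None,fx=4,fy=4,interpolation=cv2.INTER_CUBIC))"
```

```text
t0 24.0 turn 0.000 shift [ 2.4  0.5 35.9] pos [0.447  0.081  0.1259] tilt [-0.    -0.001  0.837] F [ 1.6  0.9 -0.4] clk 1.80
```

View pics/s2.png

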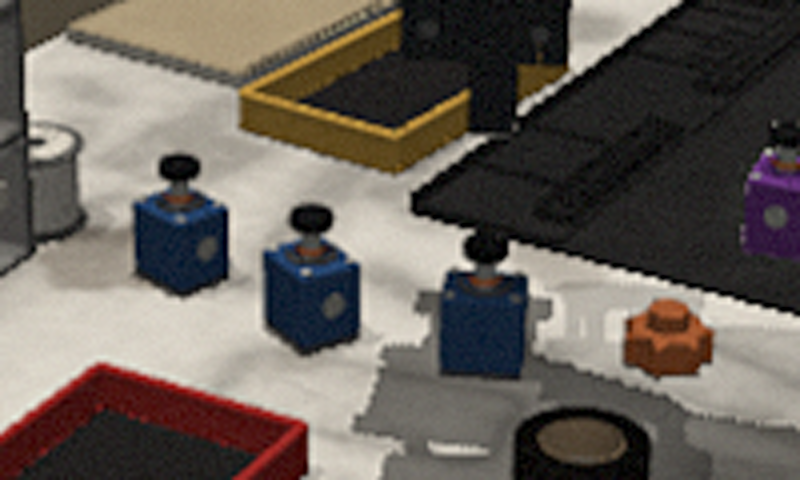

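Crop: the shut fingertips at (493,130) sit above N's cap at (487,240), with the other caps at (312,217) and (180,165). Now pressing N.

Request:
carry_out([
  [[2.4, 0.5, 12, 0, 0, 0, 0], [0, 0, 12, 0, 0, 0, 0], [0, 0, 10, 0, 0, 0, 0], [0, 0, 3, 0, 0, 0, 0], [0, 0, 0, 0, 0, 0, 0]],
])

```text
clock: 2.4
tool_pos: [0.4494, 0.0787, 0.0889]
eef_rot: [0.978, 0.207, -0.0, 0.0]
contact_force: [0.2, -0.0, -0.2]
opening: 0.009
```

Request:
carry_out([
  [[0, 0, 2, 0, 0, 0, 0], [0, 0, 1, 0, 0, 0, 0], [0, 0, 1, 0, 0, 0, 0], [0, 0, 1, 0, 0, 0, 0], [0, 0, 0, 0, 0, 0, 0], [0, 0, 0, 0, 0, 0, 0]],
])

```text
clock: 3.0
tool_pos: [0.4495, 0.0799, 0.0845]
eef_rot: [0.978, 0.208, 0.0, 0.0]
contact_force: [1.0, -0.3, -0.0]
opening: 0.01
```

Request:
carry_out([
  [[0, 0, 1, 0, 0, 0, 0], [0, 0, 0, 0, 0, 0, 0], [0, 0, 0, 0, 0, 0, 0]],
])

```text
clock: 3.3
tool_pos: [0.4494, 0.0798, 0.0834]
eef_rot: [0.978, 0.208, 0.0, 0.0]
contact_force: [0.9, -0.4, -1.3]
opening: 0.005
```

Request:
carry_out([
  [[0, 0, 1, 0, 0, 0, 0], [0, 0, 1, 0, 0, 0, 0], [0, 0, 0, 0, 0, 0, 0], [0, 0, 0, 0, 0, 0, 0]],
])

```text
clock: 3.7
tool_pos: [0.4494, 0.0798, 0.0814]
eef_rot: [0.978, 0.208, -0.0, 0.0]
contact_force: [1.0, -0.8, -0.2]
opening: 0.002
```

```bash
python3 -c "
from h import *
go(.4495,.0815,.09);s=snap('scene')
cv2.imwrite('pics/s3.png',cv2.resize(s['pixels'][220:310,320:420,::-1],None,fx=6,fy=6,interpolation=cv2.INTER_CUBIC))"
```

```text
t0 24.0 turn 0.000 shift [ 0.8 -1.5 -8.6] pos [0.4494 0.0798 0.0814] tilt [0.    0.    0.838] F [ 1.  -0.8 -0.2] clk 3.70
```

View pics/s3.png

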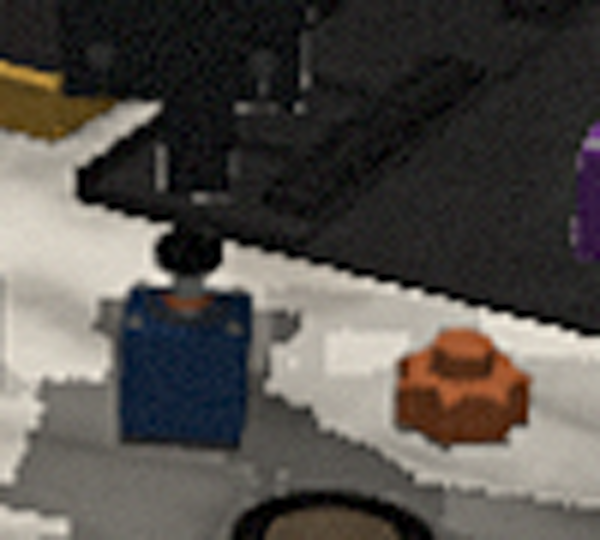

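```bash
python3 -c "
from h import *
s=snap('scene')
print(proj(s,[[.4494,.0798,.0594],[.4494,.0798,.065],[.4495,.0815,.065],[.4495,.0815,.0],[.4495,.0815,.042]]))
print(ray(s,[(351.7,259)],.065), ray(s,[(354.2,252.5)],.0594))
s=snap('top');print(proj(s,[[.4494,.0798,.0594],[.4495,.0815,.065]]))
cv2.imwrite('pics/t4.png',cv2.resize(s['pixels'][240:360,260:400,::-1],None,fx=5,fy=5,interpolation=cv2.INTER_CUBIC))"
```

```text
[[351.26272138 261.90209223]
 [351.33925097 259.21187701]
 [350.85702228 259.53945212]
 [349.99527509 290.10895442]
 [350.54813436 270.52650313]]
[[0.44925755 0.07865041 0.065     ]] [[0.46418517 0.04061884 0.0594    ]]
[[316.79662294 306.4043432 ]
 [315.82480108 306.41204862]]
```

View pics/t4.png

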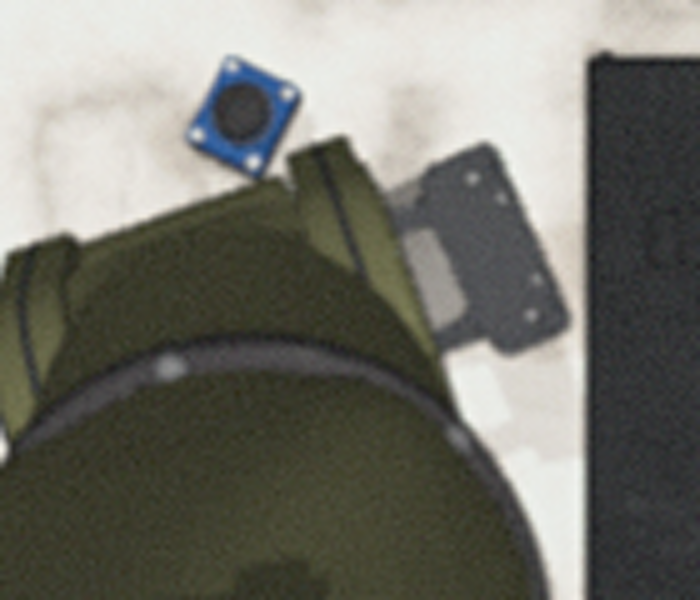

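The force is about 0 and the cap has not moved. In the view the tip stands about 15–20 mm higher than I reckoned. I'll keep descending gently by force.

Request:
carry_out([
  [[0, 0, 1, 0, 0, 0, 0], [0, 0, 1, 0, 0, 0, 0], [0, 0, 1, 0, 0, 0, 0], [0, 0, 0, 0, 0, 0, 0], [0, 0, 0, 0, 0, 0, 0]],
])

```text
clock: 4.35
tool_pos: [0.4494, 0.0798, 0.0784]
eef_rot: [0.978, 0.208, -0.0, 0.0]
contact_force: [-0.7, -0.6, -0.2]
opening: 0.004
```

Request:
carry_out([
  [[0, 0, 1, 0, 0, 0, 0], [0, 0, 1, 0, 0, 0, 0], [0, 0, 1, 0, 0, 0, 0], [0, 0, 0, 0, 0, 0, 0], [0, 0, 0, 0, 0, 0, 0]],
])

```text
clock: 4.85
tool_pos: [0.4494, 0.0798, 0.0754]
eef_rot: [0.978, 0.208, -0.0, 0.0]
contact_force: [-0.5, 0.1, 0.6]
opening: 0.008
```

```bash
python3 -c "
from h import *
st=readout.get_state();print(st['contact_force'],st['tool_pos'],st['moment']);s=snap('scene')
cv2.imwrite('pics/s5.png',cv2.resize(np.clip(s['pixels'][225:300,310:410,::-1].astype(float)*2.5,0,255).astype(np.uint8),None,fx=7,fy=7,interpolation=cv2.INTER_CUBIC))"
```

```text
[-0.48733122  0.11195019  0.58885808] [0.44940206 0.07977281 0.07535598] [ 0.01041248 -0.00416711  0.02157966]
```

View pics/s5.png

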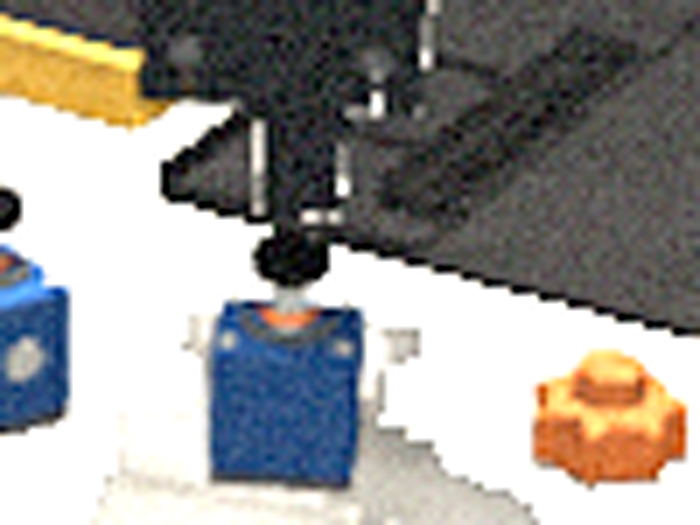

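The finger edge at crop (300,215) is now just above the cap top at (290,232). Continuing in 1 mm steps.

Request:
carry_out([
  [[0, 0, 1, 0, 0, 0, 0], [0, 0, 1, 0, 0, 0, 0], [0, 0, 0, 0, 0, 0, 0], [0, 0, 0, 0, 0, 0, 0]],
])

```text
clock: 5.3
tool_pos: [0.4494, 0.0798, 0.0734]
eef_rot: [0.978, 0.208, -0.0, 0.0]
contact_force: [-0.4, -0.0, 0.4]
opening: 0.004
```

Request:
carry_out([
  [[0, 0, 1, 0, 0, 0, 0], [0, 0, 1, 0, 0, 0, 0], [0, 0, 0, 0, 0, 0, 0], [0, 0, 0, 0, 0, 0, 0]],
])

```text
clock: 5.7
tool_pos: [0.4494, 0.0798, 0.0714]
eef_rot: [0.978, 0.208, -0.0, 0.0]
contact_force: [-0.4, -0.4, 1.1]
opening: 0.007
```

Request:
carry_out([
  [[0, 0, 1, 0, 0, 0, 0], [0, 0, 1, 0, 0, 0, 0], [0, 0, 0, 0, 0, 0, 0], [0, 0, 0, 0, 0, 0, 0]],
])

```text
clock: 6.1
tool_pos: [0.4494, 0.0798, 0.0694]
eef_rot: [0.978, 0.208, -0.0, 0.0]
contact_force: [0.3, -0.4, 0.4]
opening: 0.004
```

Request:
carry_out([
  [[0, 0, 1, 0, 0, 0, 0], [0, 0, 1, 0, 0, 0, 0], [0, 0, 0, 0, 0, 0, 0], [0, 0, 0, 0, 0, 0, 0]],
])

```text
clock: 6.5
tool_pos: [0.4494, 0.0798, 0.0674]
eef_rot: [0.978, 0.208, -0.0, 0.0]
contact_force: [-0.2, 0.8, 0.3]
opening: 0.003
```

Request:
carry_out([
  [[0, 0, 1, 0, 0, 0, 0], [0, 0, 1, 0, 0, 0, 0], [0, 0, 0, 0, 0, 0, 0], [0, 0, 0, 0, 0, 0, 0]],
])

```text
clock: 6.9
tool_pos: [0.4494, 0.0798, 0.0653]
eef_rot: [0.978, 0.208, -0.0, 0.0]
contact_force: [0.1, 0.2, -0.1]
opening: 0.001
```

```bash
python3 -c "
from h import *
st=readout.get_state();print(st['contact_force'],st['tool_pos'],st['moment']);s=snap('scene')
cv2.imwrite('pics/s6.png',cv2.resize(np.clip(s['pixels'][225:300,310:410,::-1].astype(float)*2.5,0,255).astype(np.uint8),None,fx=7,fy=7,interpolation=cv2.INTER_CUBIC))"
```

```text
[ 0.11674621  0.18895459 -0.13697019] [0.44939024 0.07979325 0.0653497 ] [ 0.00373239  0.0002379  -0.01445886]
```

View pics/s6.png

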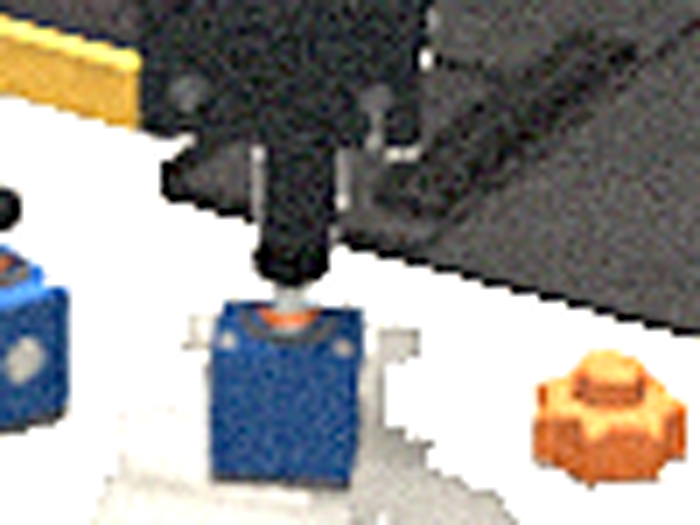

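```bash
python3 -c "
from h import *
s=snap('top')
for z in(.1,.1234,.15,.18):
  P=ray(s,[(357,269),(374,305)],z)[:,:2]; c=P.mean(0); print(z,P.round(4).tolist(),np.linalg.norm(P[0]-P[1]).round(4),'tcp',(c-.0935*np.array([.407,-.914])).round(4))
im=s['pixels'];cv2.imwrite('pics/t7.png',cv2.resize(im[240:360,260:400,::-1],None,fx=5,fy=5,interpolation=cv2.INTER_CUBIC))
print(readout.get_state()['q'])"
```

```text
0.1 [[0.5199, 0.0049], [0.4539, -0.0265]] 0.073 tcp [0.4488 0.0747]
0.1234 [[0.5185, 0.0063], [0.4544, -0.0242]] 0.071 tcp [0.4484 0.0765]
0.15 [[0.5169, 0.008], [0.4549, -0.0216]] 0.0686 tcp [0.4478 0.0787]
0.18 [[0.515, 0.0098], [0.4555, -0.0186]] 0.066 tcp [0.4472 0.081 ]
[-0.26841491  0.80923418 -0.01363173  2.19721061  0.07365439  0.13556087
 -1.50282594]
```

Lateral position checks out (TCP about .448,.078), so only the tip height differs. Continue by force.

Request:
carry_out([
  [[0, 0, 1, 0, 0, 0, 0], [0, 0, 1, 0, 0, 0, 0], [0, 0, 0, 0, 0, 0, 0], [0, 0, 0, 0, 0, 0, 0]],
])

```text
clock: 7.4
tool_pos: [0.4494, 0.0798, 0.0634]
eef_rot: [0.978, 0.208, -0.0, 0.0]
contact_force: [0.7, -0.8, -0.3]
opening: 0.006
```

Request:
carry_out([
  [[0, 0, 1, 0, 0, 0, 0], [0, 0, 1, 0, 0, 0, 0], [0, 0, 0, 0, 0, 0, 0], [0, 0, 0, 0, 0, 0, 0]],
])

```text
clock: 7.8
tool_pos: [0.4495, 0.0798, 0.0619]
eef_rot: [0.978, 0.208, 0.0, 0.0]
contact_force: [-0.9, 0.3, 7.5]
opening: 0.002
```

Request:
carry_out([
  [[0, 0, 1, 0, 0, 0, 0], [0, 0, 0, 0, 0, 0, 0], [0, 0, 0, 0, 0, 0, 0]],
])

```text
clock: 8.1
tool_pos: [0.4495, 0.0798, 0.061]
eef_rot: [0.978, 0.208, 0.0, 0.0]
contact_force: [-2.3, -0.3, 8.3]
opening: 0.007
```

Contact was at TCP z ≈ 0.063. Pressing on in small steps to the stop.

Request:
carry_out([
  [[0, 0, 1, 0, 0, 0, 0], [0, 0, 1, 0, 0, 0, 0], [0, 0, 0, 0, 0, 0, 0], [0, 0, 0, 0, 0, 0, 0]],
])

```text
clock: 8.5
tool_pos: [0.4495, 0.0798, 0.0592]
eef_rot: [0.978, 0.208, 0.0, 0.0]
contact_force: [-1.6, 0.2, 10.3]
opening: 0.009
```

Request:
carry_out([
  [[0, 0, 1, 0, 0, 0, 0], [0, 0, 1, 0, 0, 0, 0], [0, 0, 0, 0, 0, 0, 0], [0, 0, 0, 0, 0, 0, 0]],
])

```text
clock: 8.9
tool_pos: [0.4495, 0.0798, 0.0573]
eef_rot: [0.978, 0.208, 0.0, 0.0]
contact_force: [-1.7, -0.1, 12.6]
opening: 0.009
```

Request:
carry_out([
  [[0, 0, 1, 0, 0, 0, 0], [0, 0, 0, 0, 0, 0, 0], [0, 0, 0, 0, 0, 0, 0]],
])

```text
clock: 9.2
tool_pos: [0.4495, 0.0798, 0.0565]
eef_rot: [0.978, 0.208, 0.001, 0.0]
contact_force: [-1.8, -0.8, 14.0]
opening: 0.005
```

N is clearly stiff (10–14 N at 4–7 mm). Now to the stop.

Request:
carry_out([
  [[0, 0, 1, 0, 0, 0, 0], [0, 0, 0, 0, 0, 0, 0], [0, 0, 0, 0, 0, 0, 0]],
])

```text
clock: 9.5
tool_pos: [0.4495, 0.0798, 0.0555]
eef_rot: [0.978, 0.208, 0.001, 0.0]
contact_force: [-1.7, 1.1, 15.5]
opening: 0.003
```

Request:
carry_out([
  [[0, 0, 0.7, 0, 0, 0, 0], [0, 0, 0, 0, 0, 0, 0], [0, 0, 0, 0, 0, 0, 0]],
])

```text
clock: 9.8
tool_pos: [0.4495, 0.0798, 0.0551]
eef_rot: [0.978, 0.208, 0.001, 0.0]
contact_force: [-1.7, -0.8, 18.3]
opening: 0.005
```

Request:
carry_out([
  [[0, 0, 1, 0, 0, 0, 0], [0, 0, 0, 0, 0, 0, 0], [0, 0, 0, 0, 0, 0, 0]],
])

```text
clock: 10.1
tool_pos: [0.4495, 0.0798, 0.055]
eef_rot: [0.978, 0.208, 0.001, 0.0]
contact_force: [-3.6, -0.8, 29.3]
opening: 0.005
```

Request:
carry_out([
  [[0, 0, -5, 0, 0, 0, 0], [0, 0, -25, 0, 0, 0.15, 0], [0, 0, 0, 0, 0, 0.15, 0], [0, 0, 0, 0, 0, 0.15, 0], [0, 0, 0, 0, 0, 0.15, 0], [0, 0, 0, 0, 0, 0.15, 0], [0, 0, 0, 0, 0, 0.13, 0]],
])

```text
clock: 10.8
tool_pos: [0.4494, 0.0798, 0.0827]
eef_rot: [0.973, -0.231, 0.0, -0.0]
contact_force: [-0.3, -0.8, 0.3]
opening: 0.009
```

```bash
python3 -c "
from h import *
go(.534,.0965,.072,-26);go(.6215,.082,.072,-14)"
```

```text
t0 -26.8 turn -0.013 shift [ 68.7 -52.   10.8] pos [0.4494 0.0798 0.0827] tilt [ 0.    -0.    -0.934] F [-0.3 -0.8  0.3] clk 10.80
t0 -26.8 turn -0.223 shift [166.4 -43.7  10.8] pos [0.4494 0.0798 0.0827] tilt [ 0.    -0.    -0.934] F [-0.3 -0.8  0.3] clk 10.80
```

N reached its stop: 29 N with no further travel, 8 mm in all. Next is M.

Request:
carry_out([
  [[23, -17, 0, 0, 0, 0, 0], [23, -17, 0, 0, 0, 0, 0], [22.7, -18, 0, 0, 0, 0, 0], [0, 0, 10, 0, 0, 0, 0], [0, 0, 6.5, 0, 0, 0, 0], [0, 0, 0, 0, 0, 0, 0], [0, 0, 0, 0, 0, 0, 0]],
])

```text
clock: 11.5
tool_pos: [0.5325, 0.0954, 0.0659]
eef_rot: [0.973, -0.229, -0.001, 0.0]
contact_force: [-0.6, -0.2, -0.5]
opening: 0.006
```

Request:
carry_out([
  [[0, 0, 2, 0, 0, 0, 0], [0, 0, 2, 0, 0, 0, 0], [0, 0, 2, 0, 0, 0, 0], [0, 0, 0, 0, 0, 0, 0], [0, 0, 0, 0, 0, 0, 0]],
])

```text
clock: 12.0
tool_pos: [0.5339, 0.0957, 0.0603]
eef_rot: [0.974, -0.229, -0.0, 0.0]
contact_force: [-0.6, -0.4, 3.0]
opening: 0.0
```

Request:
carry_out([
  [[0, 0, 1.5, 0, 0, 0, 0], [0, 0, 0, 0, 0, 0, 0], [0, 0, 0, 0, 0, 0, 0]],
])

```text
clock: 12.3
tool_pos: [0.5339, 0.0957, 0.0587]
eef_rot: [0.974, -0.229, -0.0, 0.0]
contact_force: [-2.1, -0.7, 2.9]
opening: 0.008
```

M is weak so far (3 N at about 3–4 mm). Continue to its stop.

Request:
carry_out([
  [[0, 0, 1.5, 0, 0, 0, 0], [0, 0, 0, 0, 0, 0, 0], [0, 0, 0, 0, 0, 0, 0]],
])

```text
clock: 12.6
tool_pos: [0.534, 0.0957, 0.0572]
eef_rot: [0.974, -0.229, -0.0, 0.0]
contact_force: [-1.8, -1.3, 2.0]
opening: 0.005
```

Request:
carry_out([
  [[0, 0, 1.5, 0, 0, 0, 0], [0, 0, 0.8, 0, 0, 0, 0], [0, 0, 0, 0, 0, 0, 0], [0, 0, 0, 0, 0, 0, 0]],
])

```text
clock: 13.0
tool_pos: [0.5339, 0.0957, 0.0551]
eef_rot: [0.974, -0.229, -0.0, 0.0]
contact_force: [-2.8, -1.6, 6.9]
opening: 0.005
```

Request:
carry_out([
  [[0, 0, 1, 0, 0, 0, 0], [0, 0, 0, 0, 0, 0, 0], [0, 0, 0, 0, 0, 0, 0]],
])

```text
clock: 13.3
tool_pos: [0.534, 0.0957, 0.055]
eef_rot: [0.974, -0.229, 0.0, -0.0]
contact_force: [-2.7, -0.4, 14.8]
opening: 0.008
```

M is weak (2–3 N mid-stroke) and has reached its stop. Now F.

Request:
carry_out([
  [[0, 0, -10, 0, 0, 0, 0], [0, 0, -20, 0, 0, -0.11, 0], [0, 0, 0, 0, 0, -0.1, 0], [44, -4.2, 0, 0, 0, 0, 0], [44, -4.2, 8, 0, 0, 0, 0], [0, 0, 10, 0, 0, 0, 0], [0, 0, 0, 0, 0, 0, 0], [0, 0, 0, 0, 0, 0, 0]],
])

```text
clock: 14.1
tool_pos: [0.6198, 0.0825, 0.0653]
eef_rot: [0.992, -0.125, -0.001, 0.0]
contact_force: [-0.3, 0.2, -0.2]
opening: 0.009
```

```bash
python3 -c "
from h import *
go(.6215,.082,.0635,-14)"
```

```text
t0 -14.4 turn -0.006 shift [1.7 0.1 1.8] pos [0.6198 0.0825 0.0653] tilt [-0.     0.003 -0.501] F [-0.3  0.2 -0.2] clk 14.10
```

Request:
carry_out([
  [[0, 0, 2, 0, 0, 0, 0], [0, 0, 2, 0, 0, 0, 0], [0, 0, 2, 0, 0, 0, 0], [0, 0, 0, 0, 0, 0, 0], [0, 0, 0, 0, 0, 0, 0]],
])

```text
clock: 14.6
tool_pos: [0.6208, 0.0826, 0.0612]
eef_rot: [0.992, -0.125, -0.0, -0.0]
contact_force: [-2.9, 0.8, 8.6]
opening: 0.009
```

Request:
carry_out([
  [[0, 0, 1.5, 0, 0, 0, 0], [0, 0, 0, 0, 0, 0, 0], [0, 0, 0, 0, 0, 0, 0]],
])

```text
clock: 14.9
tool_pos: [0.6208, 0.0826, 0.0599]
eef_rot: [0.992, -0.125, -0.0, -0.0]
contact_force: [-2.9, -0.3, 10.3]
opening: 0.005
```

Request:
carry_out([
  [[0, 0, 1.5, 0, 0, 0, 0], [0, 0, 0, 0, 0, 0, 0], [0, 0, 0, 0, 0, 0, 0]],
])

```text
clock: 15.2
tool_pos: [0.6208, 0.0826, 0.0586]
eef_rot: [0.992, -0.125, -0.0, -0.0]
contact_force: [-3.8, 0.3, 11.1]
opening: 0.005
```

F is stiff. On to its stop.

Request:
carry_out([
  [[0, 0, 1.5, 0, 0, 0, 0], [0, 0, 1.5, 0, 0, 0, 0], [0, 0, 0, 0, 0, 0, 0], [0, 0, 0, 0, 0, 0, 0]],
])

```text
clock: 15.6
tool_pos: [0.6208, 0.0826, 0.0561]
eef_rot: [0.992, -0.125, -0.0, -0.0]
contact_force: [-4.6, 0.0, 14.8]
opening: 0.003
```

Request:
carry_out([
  [[0, 0, 1.3, 0, 0, 0, 0], [0, 0, 0, 0, 0, 0, 0], [0, 0, 0, 0, 0, 0, 0]],
])

```text
clock: 15.9
tool_pos: [0.6208, 0.0826, 0.0551]
eef_rot: [0.992, -0.125, -0.0, -0.0]
contact_force: [-4.2, 0.2, 17.1]
opening: 0.006
```

Request:
carry_out([
  [[0, 0, 0.8, 0, 0, 0, 0], [0, 0, 0, 0, 0, 0, 0], [0, 0, 0, 0, 0, 0, 0]],
])

```text
clock: 16.2
tool_pos: [0.6209, 0.0826, 0.0551]
eef_rot: [0.992, -0.125, 0.0, -0.001]
contact_force: [-6.4, 0.1, 22.7]
opening: 0.007
```

F is on its stop (stiff). Retract, open to 60 % and descend partway around F, then check the finger height in a picture. The shut tips were about 24 mm higher than the state suggests.

Request:
carry_out([
  [[0, 0, -10, 0, 0, 0, 0], [0, 0, -35, 0, 0, 0, 0], [0.5, 0, 0, 0, 0, 0, 60], [0, 0, 0, 0, 0, 0, 60], [0, 0, 0, 0, 0, 0, 60], [0, 0, 0, 0, 0, 0, 60], [0, 0, 0, 0, 0, 0, 60]],
])

```text
clock: 16.9
tool_pos: [0.6212, 0.0819, 0.0959]
eef_rot: [0.992, -0.125, -0.001, 0.0]
contact_force: [-0.0, 0.4, 0.4]
opening: 0.43
```

Request:
carry_out([
  [[0, 0, 20, 0, 0, 0, 60], [0, 0, 20, 0, 0, 0, 60], [0, 0, 15, 0, 0, 0, 60], [0, 0, 0, 0, 0, 0, 60], [0, 0, 0, 0, 0, 0, 60]],
])

```text
clock: 17.4
tool_pos: [0.6219, 0.0818, 0.0416]
eef_rot: [0.992, -0.125, -0.0, 0.0]
contact_force: [0.4, -0.6, 0.4]
opening: 0.602
```

```bash
python3 -c "
from h import *
go(.6215,.082,.03,-14);s=snap('scene')
cv2.imwrite('pics/s8.png',cv2.resize(np.clip(s['pixels'][200:300,220:360,::-1].astype(float)*1.8,0,255).astype(np.uint8),None,fx=5.5,fy=5.5,interpolation=cv2.INTER_CUBIC))"
```

```text
t0 -14.4 turn -0.007 shift [-0.4 -0.1 11.6] pos [0.6219 0.0818 0.0416] tilt [ 0.     0.    -0.503] F [ 0.4 -0.6  0.4] clk 17.40
```

View pics/s8.png

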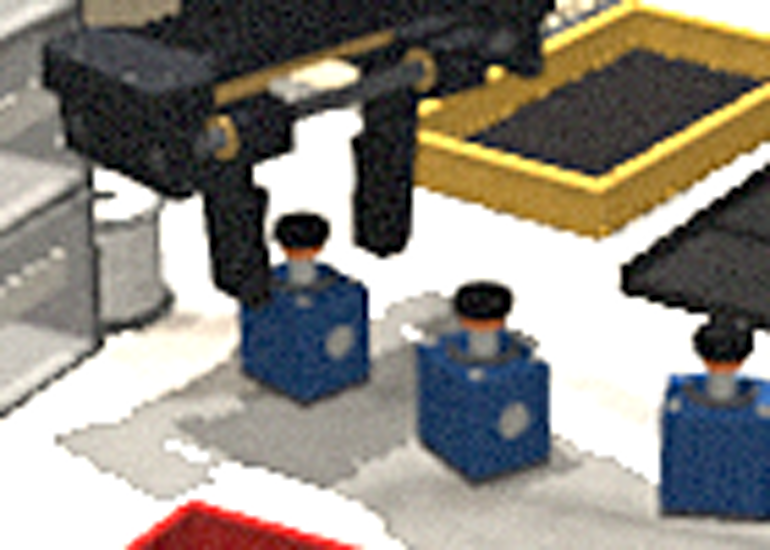

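All three marker rings are up near their caps, so every unit was fully pressed. The near open finger's tip at crop (250,300) sits level with F's block top, which confirms the 24 mm offset. Go down to reported z = 0.008 and grip.

Request:
carry_out([
  [[0, 0, 12, 0, 0, 0, 60], [0, 0, 12, 0, 0, 0, 60], [0, 0, 9, 0, 0, 0, 60], [0, 0, 0, 0, 0, 0, 60], [0, 0, 0, 0, 0, 0, 60]],
])

```text
clock: 17.95
tool_pos: [0.6217, 0.0819, 0.0084]
eef_rot: [0.992, -0.125, -0.0, 0.0]
contact_force: [0.2, 0.3, -0.9]
opening: 0.605
```

Request:
carry_out([
  [[0, 0, 0, 0, 0, 0, 20], [0, 0, 0, 0, 0, 0, 20], [0, 0, 0, 0, 0, 0, 20], [0, 0, 0, 0, 0, 0, 20], [0, 0, 0, 0, 0, 0, 20], [0, 0, 0, 0, 0, 0, 20]],
], squeeze=25)

```text
clock: 18.55
tool_pos: [0.6223, 0.0823, 0.0092]
eef_rot: [0.992, -0.125, 0.0, -0.0]
contact_force: [0.8, 1.4, 2.6]
opening: 0.385
```

Request:
carry_out([
  [[0, 0, -10, 0, 0, 0, 20], [0, 0, -25, 0, 0, 0, 20], [0, 0, -30, 0, 0, 0, 20], [0, 0, 0, 0, 0, 0, 20]],
])

```text
clock: 18.95
tool_pos: [0.6244, 0.0814, 0.0776]
eef_rot: [0.992, -0.126, 0.003, -0.0]
contact_force: [-0.1, 0.7, -2.3]
opening: 0.384
```

Request:
carry_out([
  [[-15, -22, 0, 0, 0, 0, 20], [-24, -33, 0, 0, 0, 0, 20], [-25, -35, 0, 0, 0, 0, 20], [-25, -35, 0, 0, 0, 0, 20], [-25, -35, 0, 0, 0, 0, 20], [-24, -33, 0, 0, 0, 0, 20], [-20, -26, 0, 0, 0, 0, 20], [-9, -12, 0, 0, 0, 0, 20]],
])

```text
clock: 19.75
tool_pos: [0.5143, 0.3512, 0.0727]
eef_rot: [0.992, -0.123, -0.002, -0.0]
contact_force: [0.4, -0.1, -2.2]
opening: 0.385
```

```bash
python3 -c "
from h import *
go(.517,.348,.0135,-14.4)"
```

```text
t0 -14.1 turn 0.005 shift [ 3.6  2.4 59.2] pos [0.5143 0.3512 0.0727] tilt [-0.001  0.003 -0.492] F [ 0.4 -0.1 -2.2] clk 19.75
```

Request:
carry_out([
  [[1.5, 1, 10, 0, 0, 0, 20], [0, 0, 20, 0, 0, 0, 20], [0, 0, 15, 0, 0, 0, 20], [0, 0, 8, 0, 0, 0, 20], [0, 0, 3, 0, 0, 0, 20], [0, 0, 0, 0, 0, 0, 20], [0, 0, 0, 0, 0, 0, 20]],
])

```text
clock: 20.45
tool_pos: [0.5194, 0.3458, 0.0183]
eef_rot: [0.992, -0.125, 0.0, -0.0]
contact_force: [-0.1, 0.2, -1.7]
opening: 0.384
```

```bash
python3 -c "
from h import *
go(.517,.348,.0125,-14.4)"
```

```text
t0 -14.4 turn -0.000 shift [-2.9 -1.6  5.8] pos [0.5194 0.3458 0.0183] tilt [-0.    -0.001 -0.503] F [-0.1  0.2 -1.7] clk 20.45
```

Request:
carry_out([
  [[0, 0, 2, 0, 0, 0, 20], [0, 0, 2, 0, 0, 0, 20], [0, 0, 1, 0, 0, 0, 20], [0, 0, 0, 0, 0, 0, 20], [0, 0, 0, 0, 0, 0, 20]],
])

```text
clock: 20.95
tool_pos: [0.5188, 0.346, 0.0132]
eef_rot: [0.992, -0.125, 0.0, -0.0]
contact_force: [-1.6, 0.2, 2.3]
opening: 0.385
```

Request:
carry_out([
  [[0, 0, 0.7, 0, 0, 0, 20], [0, 0, 0, 0, 0, 0, 20], [0, 0, 0, 0, 0, 0, 20]],
])

```text
clock: 21.25
tool_pos: [0.5188, 0.346, 0.0132]
eef_rot: [0.992, -0.125, 0.0, -0.0]
contact_force: [-2.7, -0.6, 8.6]
opening: 0.385
```

Seated. Release, rise, turn and go to N.

Request:
carry_out([
  [[0, 0, 0, 0, 0, 0, 57], [0, 0, 0, 0, 0, 0, 57], [0, 0, 0, 0, 0, 0, 57], [0, 0, 0, 0, 0, 0, 57], [0, 0, -20, 0, 0, 0, 57], [0, 0, -30, 0, 0, 0, 57], [0, 0, -30, 0, 0, 0, 57], [0, 0, 0, 0, 0, 0, 57]],
])

```text
clock: 22.05
tool_pos: [0.5214, 0.3471, 0.0958]
eef_rot: [0.992, -0.125, 0.003, -0.002]
contact_force: [0.1, -0.5, 0.4]
opening: 0.572
```

Request:
carry_out([
  [[0, 0, 0, 0, 0, -0.134, 60], [0, 0, 0, 0, 0, -0.134, 60], [0, 0, 0, 0, 0, -0.134, 60], [0, 0, 0, 0, 0, -0.134, 60], [0, 0, 0, 0, 0, -0.134, 60]],
])

```text
clock: 22.55
tool_pos: [0.5183, 0.3456, 0.0911]
eef_rot: [0.978, 0.211, -0.001, 0.0]
contact_force: [-0.0, -0.6, 0.1]
opening: 0.598
```

Request:
carry_out([
  [[-20, 25, 0, 0, 0, 0, 60], [-28, 35, 0, 0, 0, 0, 60], [-30, 37, 0, 0, 0, 0, 60], [-30, 37, 0, 0, 0, 0, 60], [-28, 35, 0, 0, 0, 0, 60], [-22, 28, 0, 0, 0, 0, 60], [-13.6, 17, 0, 0, 0, 0, 60], [0, 0, 0, 0, 0, 0, 60]],
])

```text
clock: 23.35
tool_pos: [0.4473, 0.0766, 0.0916]
eef_rot: [0.979, 0.205, -0.002, 0.001]
contact_force: [-0.3, -0.6, 0.2]
opening: 0.601
```

```bash
python3 -c "
from h import *
go(.4492,.0805,.0084,24)"
```

```text
t0 23.7 turn -0.006 shift [ 3.6 -2.9 83.2] pos [0.4473 0.0766 0.0916] tilt [0.003 0.003 0.826] F [-0.3 -0.6  0.2] clk 23.35
```

Request:
carry_out([
  [[0.5, 0, 15, 0, 0, 0, 60], [0, 0, 15, 0, 0, 0, 60], [0, 0, 0, 0, 0, 0, 60], [0, 0, 0, 0, 0, 0, 60]],
])

```text
clock: 23.75
tool_pos: [0.4495, 0.0819, 0.0618]
eef_rot: [0.978, 0.209, -0.0, -0.0]
contact_force: [-0.2, 0.2, -0.0]
opening: 0.599
```

```bash
python3 -c "
from h import *
go(.4492,.0805,.0084,24)"
```

```text
t0 24.1 turn 0.001 shift [-0.8  1.2 53.4] pos [0.4495 0.0819 0.0618] tilt [-0.    0.    0.84] F [-0.2  0.2 -0. ] clk 23.75
```

Request:
carry_out([
  [[-0.8, 1, 15, 0, 0, 0, 60], [0, 0, 18, 0, 0, 0, 60], [0, 0, 13, 0, 0, 0, 60], [0, 0, 7, 0, 0, 0, 60], [0, 0, 0, 0, 0, 0, 60], [0, 0, 0, 0, 0, 0, 60]],
])

```text
clock: 24.35
tool_pos: [0.454, 0.0807, 0.0133]
eef_rot: [0.978, 0.208, -0.004, -0.0]
contact_force: [-0.1, 0.4, 1.2]
opening: 0.599
```

Request:
carry_out([
  [[0, 0, 0, 0, 0, 0, 20], [0, 0, 0, 0, 0, 0, 20], [0, 0, 0, 0, 0, 0, 20], [0, 0, 0, 0, 0, 0, 20], [0, 0, 0, 0, 0, 0, 20], [0, 0, 0, 0, 0, 0, 20]],
])

```text
clock: 24.95
tool_pos: [0.4536, 0.0809, 0.0132]
eef_rot: [0.978, 0.208, -0.004, -0.0]
contact_force: [-1.2, 3.2, 5.8]
opening: 0.385
```

Gripped N at 34 mm, a few mm high and off in x, at the near reach limit. Lift and carry to the red tray's near slot.

Request:
carry_out([
  [[0, 0, -10, 0, 0, 0, 20], [0, 0, -25, 0, 0, 0, 20], [0, 0, -30, 0, 0, 0, 20], [0, 0, 0, 0, 0, 0, 20]],
])

```text
clock: 25.35
tool_pos: [0.4559, 0.08, 0.0806]
eef_rot: [0.978, 0.207, -0.002, 0.0]
contact_force: [1.0, 0.7, -1.8]
opening: 0.379
```

Request:
carry_out([
  [[14, -14, 0, 0, 0, 0, 20], [24, -24, 0, 0, 0, 0, 20], [27, -27, 0, 0, 0, 0, 20], [27, -27, 0, 0, 0, 0, 20], [24, -24, 0, 0, 0, 0, 20], [15, -14, 0, 0, 0, 0, 20], [7, -7, 0, 0, 0, 0, 20], [0, 0, 0, 0, 0, 0, 20]],
])

```text
clock: 26.15
tool_pos: [0.5243, 0.2623, 0.0761]
eef_rot: [0.978, 0.208, -0.005, -0.0]
contact_force: [-0.1, -0.7, -2.0]
opening: 0.379
```

```bash
python3 -c "
from h import *
go(.524,.262,.0172,24)"
```

```text
t0 24.1 turn 0.001 shift [ 0.1  0.3 58.9] pos [0.5243 0.2623 0.0761] tilt [0.002 0.01  0.84 ] F [-0.1 -0.7 -2. ] clk 26.15
```

Request:
carry_out([
  [[0, 0, 12, 0, 0, 0, 20], [0, 0, 18, 0, 0, 0, 20], [0, 0, 15, 0, 0, 0, 20], [0, 0, 8, 0, 0, 0, 20], [0, 0, 2, 0, 0, 0, 20], [0, 0, 0, 0, 0, 0, 20], [0, 0, 0, 0, 0, 0, 20]],
])

```text
clock: 26.85
tool_pos: [0.5245, 0.2617, 0.0223]
eef_rot: [0.978, 0.208, -0.004, -0.0]
contact_force: [0.7, -0.2, -1.8]
opening: 0.387
```

Request:
carry_out([
  [[0, 0, 1.5, 0, 0, 0, 20], [0, 0, 1.5, 0, 0, 0, 20], [0, 0, 0, 0, 0, 0, 20], [0, 0, 0, 0, 0, 0, 20]],
])

```text
clock: 27.25
tool_pos: [0.5241, 0.2617, 0.019]
eef_rot: [0.978, 0.208, -0.004, -0.0]
contact_force: [0.2, -0.6, -2.4]
opening: 0.384
```

Request:
carry_out([
  [[0, 0, 1, 0, 0, 0, 20], [0, 0, 0, 0, 0, 0, 20], [0, 0, 0, 0, 0, 0, 20]],
])

```text
clock: 27.55
tool_pos: [0.5241, 0.2616, 0.0178]
eef_rot: [0.978, 0.208, -0.004, -0.0]
contact_force: [0.7, -0.2, -1.8]
opening: 0.383
```

Request:
carry_out([
  [[0, 0, 0.7, 0, 0, 0, 20], [0, 0, 0, 0, 0, 0, 20], [0, 0, 0, 0, 0, 0, 20]],
])

```text
clock: 27.85
tool_pos: [0.5242, 0.2616, 0.0173]
eef_rot: [0.978, 0.208, -0.004, -0.0]
contact_force: [0.2, 0.4, -0.9]
opening: 0.385
```

Request:
carry_out([
  [[0, 0, 0.5, 0, 0, 0, 20], [0, 0, 0, 0, 0, 0, 20], [0, 0, 0, 0, 0, 0, 20]],
])

```text
clock: 28.15
tool_pos: [0.5242, 0.2616, 0.0173]
eef_rot: [0.978, 0.208, -0.004, -0.0]
contact_force: [-2.0, -0.3, 6.1]
opening: 0.385
```

Seated. Release, rise, turn, go to M.

Request:
carry_out([
  [[0, 0, 0, 0, 0, 0, 50], [0, 0, 0, 0, 0, 0, 50], [0, 0, 0, 0, 0, 0, 50], [0, 0, 0, 0, 0, 0, 50], [0, 0, -20, 0, 0, 0, 50], [0, 0, -30, 0, 0, 0, 50], [0, 0, -30, 0, 0, 0, 50], [0, 0, 0, 0, 0.009, 0, 50]],
])

```text
clock: 28.95
tool_pos: [0.5276, 0.2631, 0.1002]
eef_rot: [0.978, 0.208, 0.004, -0.002]
contact_force: [1.0, 0.4, 0.3]
opening: 0.5
```

Request:
carry_out([
  [[0, 0, 0, 0, 0, 0.147, 60], [0, 0, 0, 0, 0, 0.147, 60], [0, 0, 0, 0, 0, 0.147, 60], [0, 0, 0, 0, 0, 0.147, 60], [0, 0, 0, 0, 0, 0.147, 60], [0, 0, 0, 0, 0, 0.147, 60]],
])

```text
clock: 29.55
tool_pos: [0.5243, 0.2614, 0.0958]
eef_rot: [0.973, -0.232, -0.001, -0.0]
contact_force: [0.7, -0.6, 0.1]
opening: 0.596
```

Request:
carry_out([
  [[10, 18, 0, 0, 0, 0, 60], [18, 31, 0, 0, 0, 0, 60], [20, 34, 0, 0, 0, 0, 60], [18, 31, 0, 0, 0, 0, 60], [11, 20, 0, 0, 0, 0, 60], [5.7, 10, 0, 0, 0, 0, 60], [0, 0, 15, 0, 0, 0, 60], [0, 0, 10, 0, 0, 0, 60]],
])

```text
clock: 30.35
tool_pos: [0.5341, 0.0966, 0.0704]
eef_rot: [0.973, -0.229, -0.001, -0.001]
contact_force: [-0.5, 0.1, 0.2]
opening: 0.601
```

```bash
python3 -c "
from h import *
go(.534,.0962,.0084,-26.5)"
```

```text
t0 -26.5 turn -0.000 shift [ 0.2  0.6 62. ] pos [0.5341 0.0966 0.0704] tilt [-0.003  0.001 -0.925] F [-0.5  0.1  0.2] clk 30.35
```

Request:
carry_out([
  [[0, 0.3, 15, 0, 0, 0, 60], [0, 0, 20, 0, 0, 0, 60], [0, 0, 17, 0, 0, 0, 60], [0, 0, 9, 0, 0, 0, 60], [0, 0, 0, 0, 0, 0, 60], [0, 0, 0, 0, 0, 0, 60]],
])

```text
clock: 30.95
tool_pos: [0.5343, 0.0964, 0.0104]
eef_rot: [0.973, -0.229, -0.0, -0.001]
contact_force: [-0.2, -0.3, 0.6]
opening: 0.602
```

Request:
carry_out([
  [[0, 0, 0, 0, 0, 0, 20], [0, 0, 0, 0, 0, 0, 20], [0, 0, 0, 0, 0, 0, 20], [0, 0, 0, 0, 0, 0, 20], [0, 0, 0, 0, 0, 0, 20], [0, 0, 0, 0, 0, 0, 20]],
])

```text
clock: 31.55
tool_pos: [0.5352, 0.0964, 0.0111]
eef_rot: [0.973, -0.229, 0.0, -0.002]
contact_force: [0.9, 1.6, 6.5]
opening: 0.384
```

Request:
carry_out([
  [[0, 0, -10, 0, 0, 0, 20], [0, 0, -25, 0, 0, 0, 20], [0, 0, -30, 0, 0, 0, 20], [0, 0, 0, 0, 0, 0, 20]],
])

```text
clock: 31.95
tool_pos: [0.5359, 0.0954, 0.0784]
eef_rot: [0.973, -0.23, 0.002, -0.002]
contact_force: [1.0, 0.2, -1.7]
opening: 0.381
```

```bash
python3 -c "
from h import *
go(.643,-.178,.0134,-26.5)"
```

```text
t0 -26.6 turn -0.001 shift [217.7 197.1  64.8] pos [0.5359 0.0954 0.0784] tilt [-0.003 -0.004 -0.928] F [ 1.   0.2 -1.7] clk 31.95
```

Request:
carry_out([
  [[20, 18, 0, 0, 0, 0, 20], [30, 27, 0, 0, 0, 0, 20], [34, 31, 0, 0, 0, 0, 20], [36, 33, 0, 0, 0, 0, 20], [36, 33, 0, 0, 0, 0, 20], [32, 29, 0, 0, 0, 0, 20], [20, 18, 0, 0, 0, 0, 20], [9, 8, 0, 0, 0, 0, 20]],
])

```text
clock: 32.75
tool_pos: [0.6394, -0.1821, 0.0735]
eef_rot: [0.973, -0.232, -0.001, 0.0]
contact_force: [-0.5, -0.3, -1.3]
opening: 0.385
```

Request:
carry_out([
  [[0, 0, 0, 0, 0, 0, 20], [0, 0, 10, 0, 0, 0, 20], [0, 0, 15, 0, 0, 0, 20], [0, 0, 0, 0, 0, 0, 20], [0, 0, 0, 0, 0, 0, 20]],
])

```text
clock: 33.25
tool_pos: [0.6396, -0.1758, 0.0487]
eef_rot: [0.974, -0.229, -0.002, -0.001]
contact_force: [0.5, -0.2, -1.4]
opening: 0.384
```

```bash
python3 -c "
from h import *
go(.643,-.178,.0151,-26.5)"
```

```text
t0 -26.4 turn 0.001 shift [ 4.2  0.5 33.5] pos [ 0.6396 -0.1758  0.0487] tilt [-0.003  0.003 -0.923] F [ 0.5 -0.2 -1.4] clk 33.25
```

Request:
carry_out([
  [[2, 0, 12, 0, 0, 0, 20], [0, 0, 12, 0, 0, 0, 20], [0, 0, 5, 0, 0, 0, 20], [0, 0, 2, 0, 0, 0, 20], [0, 0, 0, 0, 0, 0, 20], [0, 0, 0, 0, 0, 0, 20]],
])

```text
clock: 33.85
tool_pos: [0.6424, -0.1784, 0.019]
eef_rot: [0.973, -0.23, -0.0, -0.001]
contact_force: [0.0, -0.3, -1.0]
opening: 0.381
```

Request:
carry_out([
  [[0, 0, 1, 0, 0, 0, 20], [0, 0, 1, 0, 0, 0, 20], [0, 0, 0, 0, 0, 0, 20], [0, 0, 0, 0, 0, 0, 20]],
])

```text
clock: 34.25
tool_pos: [0.6422, -0.1782, 0.0168]
eef_rot: [0.973, -0.229, -0.0, -0.001]
contact_force: [-0.1, -0.1, -1.7]
opening: 0.382
```

Request:
carry_out([
  [[0, 0, 0.7, 0, 0, 0, 20], [0, 0, 0, 0, 0, 0, 20], [0, 0, 0, 0, 0, 0, 20]],
])

```text
clock: 34.55
tool_pos: [0.6422, -0.1782, 0.016]
eef_rot: [0.973, -0.229, -0.0, -0.001]
contact_force: [0.1, -0.2, -2.3]
opening: 0.382
```

Request:
carry_out([
  [[0, 0, 0.7, 0, 0, 0, 20], [0, 0, 0, 0, 0, 0, 20], [0, 0, 0, 0, 0, 0, 20]],
])

```text
clock: 34.85
tool_pos: [0.6421, -0.1782, 0.0153]
eef_rot: [0.973, -0.23, -0.0, -0.001]
contact_force: [-0.5, -1.0, -1.7]
opening: 0.385
```

Request:
carry_out([
  [[0, 0, 0.5, 0, 0, 0, 20], [0, 0, 0, 0, 0, 0, 20], [0, 0, 0, 0, 0, 0, 20]],
])

```text
clock: 35.15
tool_pos: [0.6422, -0.1782, 0.0151]
eef_rot: [0.973, -0.23, -0.0, -0.001]
contact_force: [-1.3, 0.0, 1.4]
opening: 0.389
```

Seated. Release, rise, and move aside for a final look.

Request:
carry_out([
  [[0, 0, 0, 0, 0, 0, 57], [0, 0, 0, 0, 0, 0, 57], [0, 0, 0, 0, 0, 0, 57], [0, 0, 0, 0, 0, 0, 57], [0, 0, -20, 0, 0, 0, 57], [0, 0, -30, 0, 0, 0, 57], [0, 0, -40, 0, 0, 0, 57], [0, 0, -50, 0, 0, 0, 57]],
])

```text
clock: 35.95
tool_pos: [0.6409, -0.1781, 0.1546]
eef_rot: [0.973, -0.229, -0.002, -0.001]
contact_force: [0.8, 0.2, 0.7]
opening: 0.569
```

Request:
carry_out([
  [[0, 0, -20, 0, 0, 0, 57], [-20, 25, 0, 0, 0, 0, 57], [-25, 35, 0, 0, 0, 0, 57], [-25, 35, 0, 0, 0, 0, 57], [-20, 30, 0, 0, 0, 0, 57], [-10, 15, 0, 0, 0, 0, 57], [0, 0, 0, 0, 0, 0, 57], [0, 0, 0, 0, 0, 0, 57]],
])

```text
clock: 36.75
tool_pos: [0.4923, -0.2582, 0.1749]
eef_rot: [0.973, -0.229, 0.001, -0.002]
contact_force: [-0.2, -0.6, 0.3]
opening: 0.57
```

```bash
python3 -c "
from h import *
a=snap('scene')['pixels'][120:400,150:480];b=snap('top')['pixels'][90:370,130:510]
b=cv2.resize(b,(380,280));im=np.hstack([a,b])[:,:,::-1]
cv2.imwrite('pics/final.png',cv2.resize(im,(800,int(280*800/710)),interpolation=cv2.INTER_CUBIC))
s=eyes.snapshot('top')
for u in units(s): print(np.round(u,1))
print(readout.get_state()['tool_pos'])"
```

```text
[228.1 268.8 344.5 521.  258.5  43.6  39.7  23.7]
[187.6 269.3 270.  519.1 340.4  43.7  41.   75.7]
[ 444.   212.5  350.5  639.1 -174.7   38.7   48.5   63.5]
[ 573.   169.   696.5  734.9 -450.5   61.5   67.7   43.7]
[ 0.49249384 -0.25757176  0.17461594]
```

View pics/final.png

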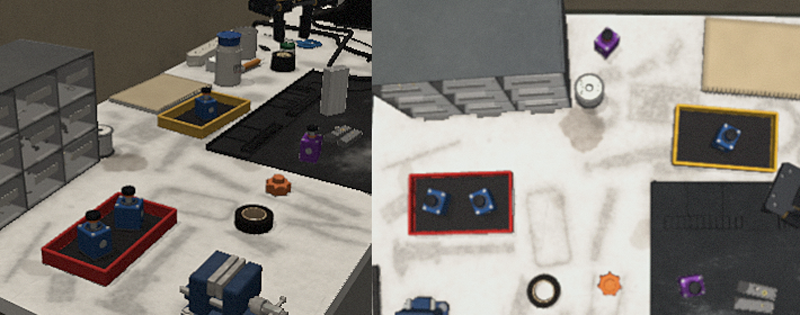

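The final view shows two units upright in the red tray at (434,202) and (482,202), and one upright in the yellow tray at (728,137). The spool, knob and tape have not moved.

```bash
python3 -c "
from h import *
print(ticket.finish_job())"
```

```text
the job is handed in; nothing more can be done
None
```

The job is done and handed in: the two stiff units stand upright in the red tray and the weak one stands upright in the yellow tray. I finished at about 37 s on the clock.

| Unit (by starting place) | Push-back 3–7 mm down | Pressed to stop | Spring | Tray |
|---|---|---|---|---|
| Near | 10–14 N | yes, 29 N at the stop | stiff | red |
| Middle | 2–3 N | yes, 15 N at the stop | weak | yellow |
| Far | 10–15 N | yes, 23 N at the stop | stiff | red |

- **Last checks:** The final views from both cameras show all three units upright inside their trays. The solder spool, orange knob, black tape roll and purple look-alikes look to be where they were. The gripper is open and well clear of everything.
- **Rings:** After pressing, a picture showed all three orange rings up near the caps.
- **Height mismatch:** The fingertips first touched a cap with the reported position about 24 mm lower than the stated tip reach implies. I found the contact by force and a picture, and used the corrected height for every press and grip.
- **Near unit's grip:** It was about 5 mm higher and off-centre, because it stood at the arm's inner reach limit. It still seated normally in the tray.

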